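Tip down the transfer plate and push the first jar across

TASK

The hinged transfer plate at the end of the jar conveyor has been left standing up, so the jars cannot cross to the round table. With the fingertips, push the plate over until it lies fully flat as a bridge (do not shove it over with the jar), then gently push the first waiting jar along its lane and across the plate until it stands upright, its whole base on the round table. Grip and lift nothing, and leave the other jars where they stand.

Things in the scene. Friction and masses are not known exactly. Their poses are not given: they have to be found in the camera images.
- line: jar conveyor and round table, one fixed, motionless unit. Origin on the deck (z = 0) straight under the middle of the plate's hinge; its y axis is the jars' direction of travel (conveyor at negative y, round table at positive y), z up. Belt surface level at z = 90 mm, from y = -560 to -4 mm, then the plate's hinge
- lane_mid (a point): middle of the lane, on the belt at (0, -220, 90) mm in the line's frame. Steel guide rails 6 mm thick, 60 mm apart inside, centred on it, run from y = -535 to +95 mm (past the plate's sides) at z = 108 to 123 mm; rail posts 72 mm either side, up to z = 135 mm; photo-eye and reflector 78 mm either side at y = -190, up to z = 152 mm
- hinge_mid (a point): the middle of the plate's hinge axis, at (0, 0, 87) mm in the frame of line; the hinge runs along the line's x axis
- plate (a joint): angle of the white plastic plate, 56 mm wide across the lane, 4 mm thick, from 4 to 88 mm off the hinge axis. 0: flat on a firm stop, pointing to the line's +y, upper face at z = 88.5 mm; pi/2: upright between the rails; more: leaning back over the belt. Friction hinge: stays where it is left, takes 1 to 3 N near the free edge, must be pushed all the way down
- plate_edge (a point): middle of the plate's free edge, 88 mm from the hinge axis
- disc_centre (a point): centre of the round table's flat top, at (0, 352, 87) mm in the line's frame: a motionless aluminium disc 520 mm in diameter; a hub cap 72 mm wide, 16 mm high in the middle. Its fence (z = 102 to 130 mm) is open about 110 mm wide where the lane comes in. The disc's edge is 4 mm beyond the flat plate's end
- jar_first: clear glass jar of capsules with a flat black lid, a plain upright cylinder 55 mm in diameter and 68 mm high, about 150 g; origin at the centre of its underside, z up its axis. It is the first jar waiting on the belt in the lane, the nearest one to the plate; the one to push across. It slides with about 1 N; a jar pushed high up may tip
- jar_next: clear glass jar of capsules with a flat black lid, a plain upright cylinder 55 mm in diameter and 68 mm high, about 150 g; origin at the centre of its underside, z up its axis. It waits further back in the same lane, at least 80 mm behind the first; to be left alone
- jar_a: clear glass jar of capsules with a flat black lid, a plain upright cylinder 55 mm in diameter and 68 mm high, about 150 g; origin at the centre of its underside, z up its axis. It stands on the round table, near the inlet, on the robot's side; to be left alone
- jar_b: clear glass jar of capsules with a flat black lid, a plain upright cylinder 55 mm in diameter and 68 mm high, about 150 g; origin at the centre of its underside, z up its axis. It stands on the round table, at the robot's side; to be left alone
- jar_c: clear glass jar of capsules with a flat black lid, a plain upright cylinder 55 mm in diameter and 68 mm high, about 150 g; origin at the centre of its underside, z up its axis. It stands on the round table, at the far end, on the robot's side; to be left alone
- jar_d: clear glass jar of capsules with a flat black lid, a plain upright cylinder 55 mm in diameter and 68 mm high, about 150 g; origin at the centre of its underside, z up its axis. It stands on the round table, at the far end, opposite the inlet; to be left alone
- jar_e: clear glass jar of capsules with a flat black lid, a plain upright cylinder 55 mm in diameter and 68 mm high, about 150 g; origin at the centre of its underside, z up its axis. It stands on the round table, on the side away from the robot; to be left alone

How it is judged:
By the outcome, as a careful person would: the job done as asked, in the order asked, and still so for the second after the job is handed in, with the robot touching nothing.
It also fails if it takes over 56 s, if anything falls off the work surface, if the arm or the gripper's body presses on something with over 40 N, if the wrist force passes 120 N, or if a joint passes its speed limit or range.

ROBOT

A 7-joint arm with a two-finger parallel gripper is mounted at the origin on the work surface. World frame = base frame: x ahead of the robot, y to its left, z up, the work surface at z = 0. Lengths are in mm, angles in rad, forces in N, time in s.
With the tool pointing down it reaches from about 400 to 875 mm from the base axis. Payload 4.4 kg.
Tool frame: the origin (TCP) lies between the finger pads; the fingertips stand 11 mm ahead of it and the grasp point (between the pads) lies 8 mm behind it; y points along the fingers, x is the direction in which the jaws open and shut, and the axes are right-handed (so a half turn about y gives the same grasp; the last joint's range is limited). The gripper opens to 85 mm and grips with 20 to 120 N. Pads are 22 mm wide; open, the fingers measure 114 mm over their backs; the gripper's body (76 mm by 85 mm) begins 54 mm behind the grasp point. The pads swing forward as they close: fully open they stand 13 mm farther back than shut.
Start: joints at [-0.066, 0.628, 0.038, 1.517, -0.027, 0.996, -0.02], TCP at [650.014, 0.028, 215.913] pointing down, gripper open.
Joint ranges: [-3.06, 3.06], [-0.37, 2.12], [-1.25, 1.32], [0.18, 2.47], [-1.1, 4.24], [0.23, 1.98], [-2.94, 2.94]. Speed limits (rad/s): [2.57, 2.57, 3.14, 3.14, 3.14, 3.14, 3.14].

INTERFACE

Orientations are given as [roll, pitch, yaw] about the fixed x, y, z axes, in that order (R = Rz(yaw) Ry(pitch) Rx(roll)).
In Python, from cell import * gives the robot as it stands.
- The arm moves only by the shell command python3 -m jog 'ROWS'. ROWS is JSON, a list of rows, each an object of numbers: "x", "y", "z": the shift along the tool's x, y, z in mm; "ax", "ay", "az": the turn, a rotation vector about the tool's x, y, z in rad; "grip": the finger opening in mm, from 0 to 85.4. In form: [{"x": .., "y": .., "z": .., "ax": .., "ay": .., "az": .., "grip": ..}, ...]. A call has 1 to 5 rows; each row is the pose to reach, as a shift and turn from the pose commanded when the call began, along the tool's axes at that moment; what a row does not reach only later rows make up. A row lasts 1/10 s, in which the tool goes at most 50 mm and 8.59 degrees, less where a joint would pass 70% of its speed; a pose out of reach is approached as far as the arm can. A call with a gripper value outside its range is refused whole. The fingers move at their own pace and stop on an object; the grip force is fixed at half the most. Time passes only in rows, so rows that repeat a pose let the fingers close. It gives the time, the measured TCP pose, the force and the opening at its end, in the units of the state.
- read_state(): the state, without advancing time (a new reading comes with each control period).
- get_image(name): name is "scene" or "side" or "wrist"; returns a dict with "color" (480x640x3 uint8, red, green, blue), "vfov" (degrees; the focal length in pixels is half the picture's height over the tangent of half this angle, whatever the lens; pixels are square), "cx", "cy" (the principal point, pixels), "camera_from_world" (4x4, takes a point from world to camera coordinates). Camera axes: x right, y down, z forward; pixel columns grow to the right and rows downward; lengths in mm; the calibration is good to about 2 mm. A picture is of the moment at which its call begins. There is no depth.
- finish_job(): hands the job in, once; it reports no verdict.
The state is a dict: "clock": time; "qpos": joint angles; "qd": joint speeds; "tau": joint torques, N m; "eef_pos": TCP position; "tool_rot": TCP orientation; "force": force on the tool from outside, world axes, zero at the start; "torque": the same for the moment, N m; "width": finger opening in mm.
Only numpy, scipy, OpenCV 4.12 (cv2) and the standard library are available. Lean on these libraries where they do the work, as an engineer would, in place of code of your own. Each camera call takes 0.05 s, during which the arm holds its last target.

## Working session

There is one attempt and no reset: what is moved stays moved. The work goes in short steps, Python scripts to look and compute and a shell command to move; the robot and the scene stay as the last step left them, time stands still between calls to the robot, and variables do not carry over. Pictures are saved under pics/ and viewed, and the job is handed in when it is done.

```bash
ls; mkdir -p pics; python3 - <<'E'
from cell import *
import cv2
print(read_state())
for n in ("scene","side","wrist"):
    d=get_image(n); cv2.imwrite(f"pics/{n}0.png",d["color"][:,:,::-1]); print(n,d["vfov"],d["cx"],d["cy"],d["camera_from_world"].tolist() if hasattr(d["camera_from_world"],'tolist') else d["camera_from_world"])
E
```

```text
pics
{'clock': 0.0, 'qpos': array([-0.06580831,  0.62932814,  0.03843377,  1.51835813, -0.02703444,
        0.99629876, -0.01997759]), 'qd': array([-5.92892233e-04, -5.60891276e-04,  1.56193252e-03, -3.21657497e-04,
        5.36582670e-05,  5.91422281e-04, -1.04856739e-03]), 'tau': array([-1.11932164e-03, -5.63405585e+01,  1.22606792e+00, -1.93450052e+01,
        1.09587883e-02,  1.05136272e-02, -8.84369996e-06]), 'eef_pos': array([6.49352681e+02, 4.97626412e-02, 2.15003771e+02]), 'tool_rot': array([-1.57078625e+00,  1.87514047e-03,  1.88363208e-05]), 'force': array([-1.00764908, -0.18695116, -0.06584663]), 'torque': array([0.00838384, 0.0021494 , 0.03755047]), 'width': 85.680686205133}
scene 57.85866418611294 313.30663298675273 244.83372513994462 [[-0.716853785359934, 0.6972193669999499, -0.002409293531892467, 387.51517828171296], [0.36248272911219004, 0.3697343279986636, -0.855513178036876, -103.09087141322995], [-0.5955895579260202, -0.6141511873957145, -0.5177754315433687, 1305.2874601639942], [0.0, 0.0, 0.0, 1.0]]
side 46.434628264743054 319.51947087552475 239.25605309305698 [[-0.9745060979671106, -0.2232932742292176, 0.021862724187787837, 487.9079992463306], [-0.14520389005663487, 0.5534029821099714, -0.8201591124313692, 156.3039559183263], [0.17103711684115983, -0.8024246089669644, -0.5717176327409166, 1120.7645878075714], [0.0, 0.0, 0.0, 1.0]]
wrist 60.832974419201584 323.7171315785512 235.89049652840086 [[0.9999970699301477, -9.903067007406537e-06, -0.002420750513913986, -647.720970960795], [0.0006379019997253595, -0.9635700718018805, 0.26745524823558803, -33.79461467092558], [-0.002335211373751287, -0.26745600877462167, -0.9635672421570751, 379.226166101511], [0.0, 0.0, 0.0, 1.0]]
```

View pics/scene0.png

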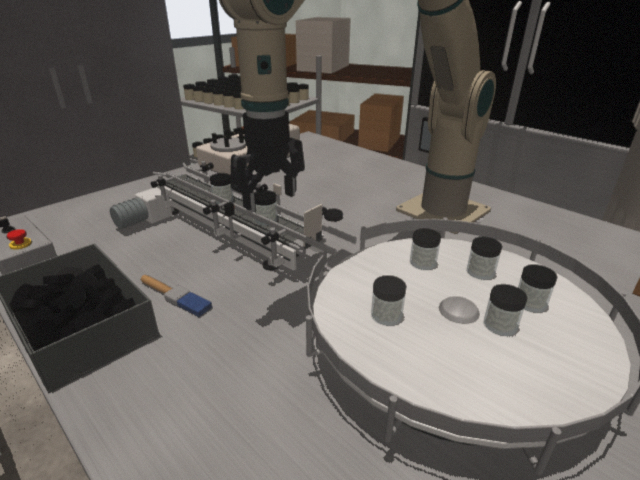

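View pics/side0.png

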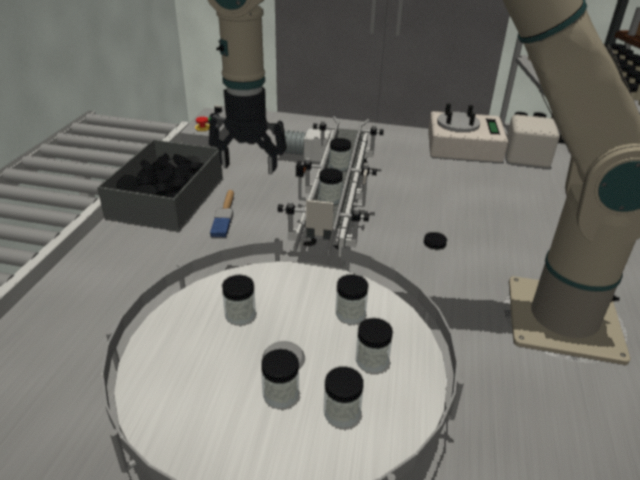

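View pics/wrist0.png

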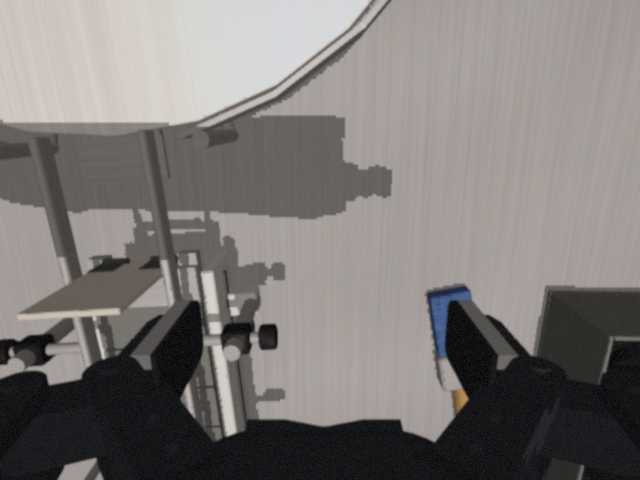

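```bash
cat > h.py <<'E'
from cell import *
import numpy as np, cv2
def snap(n,f):
    d=get_image(n); cv2.imwrite(f"pics/{f}.png",d["color"][:,:,::-1]); np.savez(f"pics/{f}.npz",**{k:np.asarray(v) for k,v in d.items()}); return d
def load(f): return dict(np.load(f"pics/{f}.npz"))
def cam(d):
    f=240/np.tan(np.radians(float(d["vfov"]))/2); return f,float(d["cx"]),float(d["cy"]),np.asarray(d["camera_from_world"])
def toz(d,u,v,z):
    f,cx,cy,M=cam(d); r=M[:3,:3].T@np.array([(u-cx)/f,(v-cy)/f,1]); c=-M[:3,:3].T@M[:3,3]
    return c+r*(z-c[2])/r[2]
def proj(d,p):
    f,cx,cy,M=cam(d); q=M[:3,:3]@np.asarray(p,float)+M[:3,3]; return np.array([f*q[0]/q[2]+cx,f*q[1]/q[2]+cy])
def crop(f,x0,y0,w,h,s,out):
    im=cv2.imread(f"pics/{f}.png")[y0:y0+h,x0:x0+w]; cv2.imwrite(f"pics/{out}.png",cv2.resize(im,None,fx=s,fy=s,interpolation=cv2.INTER_CUBIC))
E
python3 - <<'E'
from h import *
for n in("scene","side","wrist"): snap(n,n+"1")
crop("side1",270,110,130,145,4,"sc")
crop("scene1",140,150,210,130,3.8,"scc")
E
```

```text
(no output)
```

View pics/sc.png

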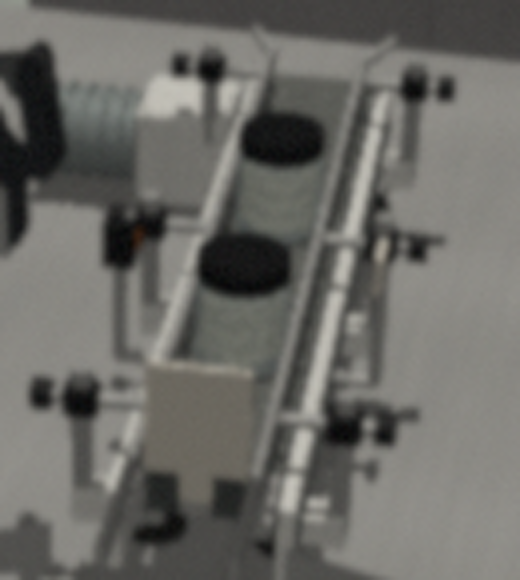

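View pics/scc.png

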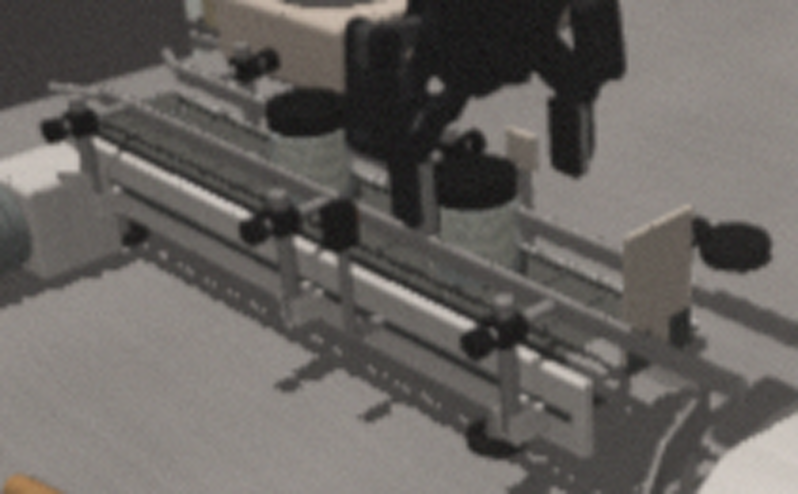

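```bash
python3 - <<'E'
from h import *
from scipy.optimize import least_squares
s=load("side1"); c=load("scene1")
np.set_printoptions(precision=1,suppress=True)
for n,a,b,z in(("first",(331.2,175.5),(265.8,197.4),158),("next",(340.7,144.5),(220.8,179.5),158),("hub",(285,356),(459,308),98)):
    print(n,toz(s,*a,z),toz(c,*b,z))
for n,p in (("b",[(425,238),(486,247),(538,277),(508,298),(390,286)]),): print([toz(c,*q,155)[:2] for q in p])
print([toz(s,*q,155)[:2] for q in [(352,285),(375,332),(344,383),(281,365),(238,286)]])
def tri(a,b):
    fun=lambda p: np.r_[proj(s,p)-a,proj(c,p)-b]
    r=least_squares(fun,[480,100,150]); return r.x,r.fun
S=lambda x,y:(270+x/4,110+y/4)
C=lambda x,y:(140+x/3.8,150+y/3.8)
# plate: scene left-top (outer, +x side) corner (625,243)->, right-top (690,207)
print(tri(S(150,362),C(625,243)),tri(S(252,372),C(690,207)))
E
```

```text
first [ 516.6 -171.4  158. ] [ 527.3 -172.5  158. ]
next [ 527.1 -335.3  158. ] [ 541.3 -337.3  158. ]
hub [484.7 324.5  98. ] [494.9 320.5  98. ]
[array([417.9, 191.2]), array([364. , 291.8]), array([393. , 401.3]), array([485.9, 391.4]), array([594.9, 239.7])]
[array([403.6, 193. ]), array([349.5, 295.1]), array([376.8, 404.5]), array([470.1, 394. ]), array([588.6, 243.3])]
(array([536.7, -30.4, 170.6]), array([-0.1,  0.3, -0.1, -0.3])) (array([483.8, -31.7, 173.2]), array([ 0. , -0.2,  0.1,  0.2]))
```

```bash
python3 - <<'E'
from h import *
from scipy.optimize import least_squares
s=load("side1"); c=load("scene1")
np.set_printoptions(precision=1,suppress=True)
def tri(a,b):
    fun=lambda p: np.r_[proj(s,p)-a,proj(c,p)-b]
    r=least_squares(fun,[480,100,150]); return r.x,r.fun
for a,b in (((331.2,175.5),(265.8,197.4)),((340.7,144.5),(220.8,179.5)),((285,356),(459,308)),((352,285),(425,238)),((375,332),(486,247)),((344,383),(538,277)),((281,365),(508,298)),((238,286),(390,286))): print(*tri(a,b))
w=load("wrist1")
M=cam(w)[3]
for d in(s,c,w):
    M=cam(d)[3]; print("cam",-M[:3,:3].T@M[:3,3])
for d,n in ((s,"side1"),(c,"scene1")):
    im=cv2.imread(f"pics/{n}.png")
    for p in([649.4,0,204],[649.4-42,0,204],[649.4+42,0,204],[0,0,0]):
        u=proj(d,p); print(n,p,u); cv2.drawMarker(im,tuple(int(round(x)) for x in u),(0,0,255),0,8)
    cv2.imwrite(f"pics/{n}m.png",im)
crop("scene1m",200,100,150,150,4,"a1"); crop("side1m",180,60,150,150,4,"a2")
a=cv2.imread("pics/a1.png");b=cv2.imread("pics/a2.png")
cv2.imwrite("pics/a.png",cv2.resize(np.hstack([a,b]),(800,400)))
E
```

```text
[ 518.9 -183.4  151.5] [ 0. -0.  0.  0.]
[ 530.5 -355.   149.1] [ 0.  -0.2  0.1  0.2]
[486.6 317.4  90.8] [ 0.1 -0.3  0.1  0.3]
[404.9 183.7 146.9] [-0.   0.2 -0.1 -0.2]
[350.1 286.5 146.8] [ 0. -0.  0.  0.]
[377.9 397.4 146.1] [-0.1  0.2 -0.1 -0.3]
[472.6 387.  146.1] [-0.2  0.4 -0.2 -0.4]
[590.7 237.3 150.7] [ 0.1 -0.4  0.2  0.4]
cam [306.5 921.8 758.3]
cam [1092.6  569.6  588.6]
cam [648.8  68.9 373.3]
side1 [649.4, 0, 204] [249.  186.4]
side1 [607.4, 0, 204] [269.3 189.2]
side1 [691.4, 0, 204] [229.1 183.7]
side1 [0, 0, 0] [563.1 317.3]
scene1 [649.4, 0, 204] [271.4 222.3]
scene1 [607.4, 0, 204] [288.2 215.1]
scene1 [691.4, 0, 204] [253.4 230. ]
scene1 [0, 0, 0] [442.2 210.5]
```

View pics/a.png

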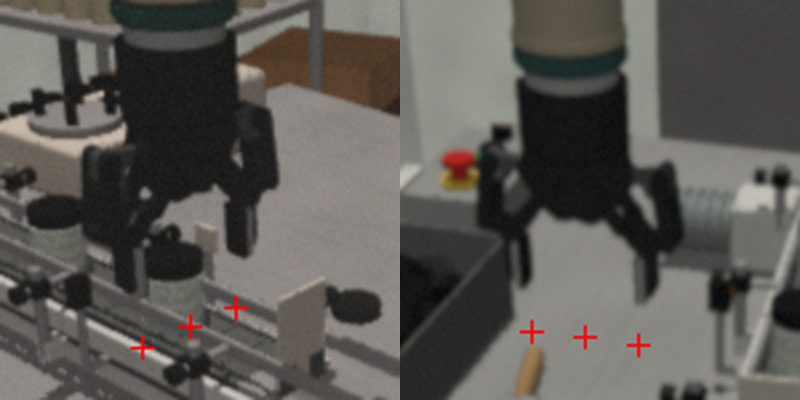

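```bash
python3 - <<'E'
from h import *
from scipy.optimize import least_squares
s=load("side1"); c=load("scene1")
np.set_printoptions(precision=1,suppress=True)
def tri(a,b):
    fun=lambda p: np.r_[proj(s,p)-a,proj(c,p)-b]
    r=least_squares(fun,[480,100,150]); return r.x,r.fun
print(tri((271.9,172.5),(290,195.6)), tri((180+120/2.667,60+287/2.667),(200+130/2.667,100+292/2.667)))
S=lambda x,y:(270+x/4,110+y/4)
C=lambda x,y:(140+x/3.8,150+y/3.8)
# photo eye tops: scene black (338,205), reflector (521,133); side eye(120,215)
for n,a,b in (("eye",S(122,210),C(338,205)),):print(n,tri(a,b))
print(tri((434,241),(333,215)))  # loose lid
for n,d in(("side",s),("scene",c)):
  crop(n+"1",0,0,640,480,1.25,n+"L")
E
```

```text
(array([600.9,  -0.3, 242.4]), array([ 0. , -0.2,  0.1,  0.2])) (array([696.4,  -0.5, 243.6]), array([ 0.3, -2. ,  0.6,  1.7]))
eye (array([ 600.4, -218.7,  152.7]), array([-0.2,  1.2, -0.4, -1.1]))
(array([ 268.3, -196.7,    7.1]), array([ 0.1, -0.6,  0.3,  0.7]))
```

View pics/sideL.png

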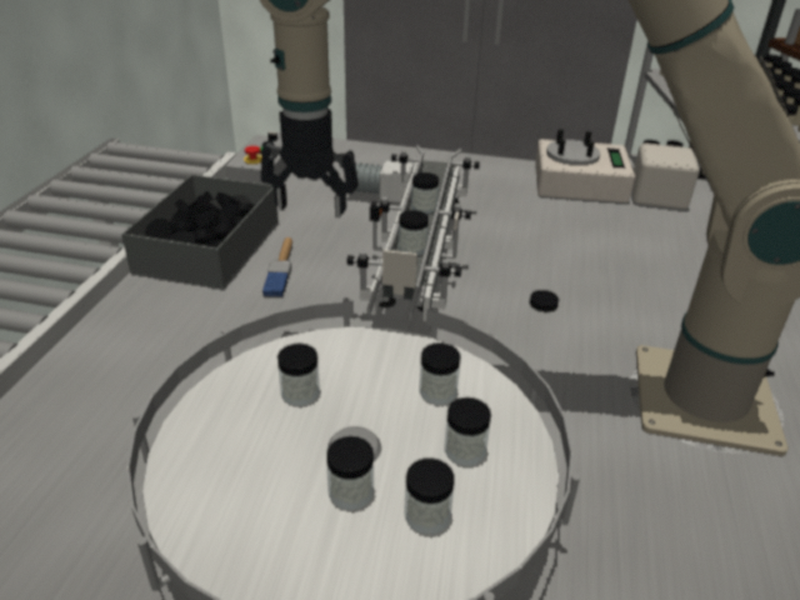

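View pics/sceneL.png

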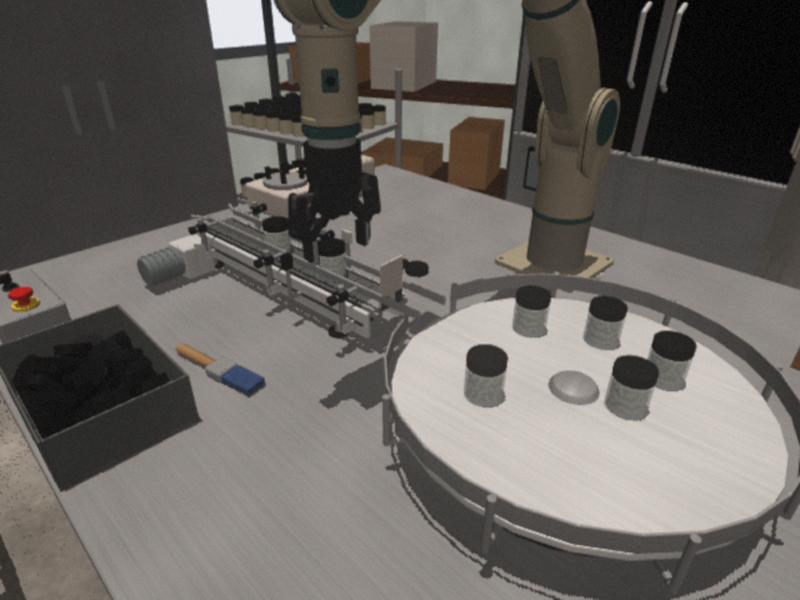

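```bash
python3 -m jog '[{"x":-27,"z":-17,"ay":-0.065,"grip":0},{"x":-55,"z":-34,"ay":-0.065,"grip":0},{"x":-82,"z":-51,"ay":-0.065,"grip":0},{"x":-110,"z":-68,"ay":-0.065,"grip":0},{"x":-137,"z":-84,"ay":-0.065,"grip":0}]'; python3 -m jog '[{"grip":0},{"grip":0},{"grip":0},{"grip":0},{"grip":0}]'
python3 - <<'E'
from h import *
np.set_printoptions(precision=1,suppress=True)
for n in("scene","side","wrist"): snap(n,n+"2")
p=read_state(); print(p["clock"],p["eef_pos"],p["width"],p["tool_rot"],p["force"])
for n in("scene","side"):
    d=load(n+"2"); im=cv2.imread(f"pics/{n}2.png"); u=proj(d,p["eef_pos"]-[0,0,11]); print(u)
    cv2.imwrite(f"pics/{n}2m.png",im)
    crop(n+"2m",int(u[0])-75,int(u[1])-75,150,150,4,"q"+n)
a=np.hstack([cv2.imread("pics/qscene.png"),cv2.imread("pics/qside.png")]); cv2.imwrite("pics/q.png",cv2.resize(a,(800,400)))
E
```

```text
0.45 [650.    0.  215.8] 85.37083328676994 [-1.6  0.  -0. ] [ 1.3 -0.2  1. ]
[271.1 222. ]
[248.7 186. ]$[0]: bad value
$[0]: bad value
```

View pics/q.png

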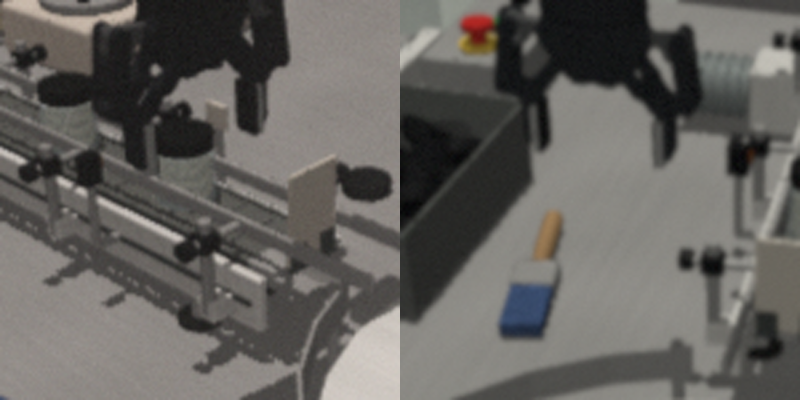

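View pics/wrist2.png

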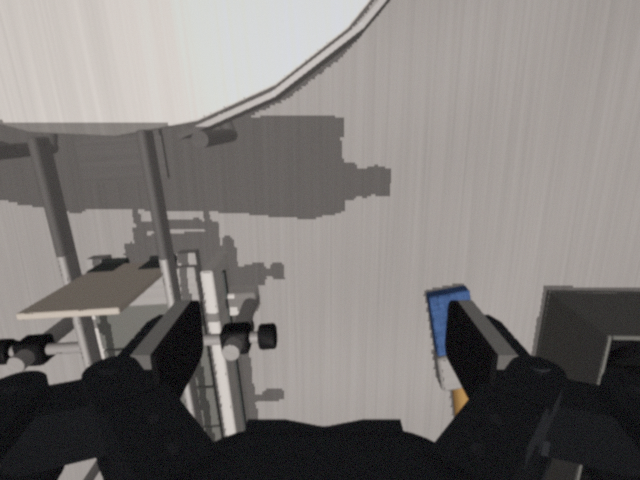

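```bash
python3 -m jog '[{"x":-27,"y":0,"z":-17,"ax":0,"ay":-0.065,"az":0,"grip":0},{"x":-55,"y":0,"z":-34,"ax":0,"ay":-0.065,"az":0,"grip":0},{"x":-82,"y":0,"z":-51,"ax":0,"ay":-0.065,"az":0,"grip":0},{"x":-110,"y":0,"z":-68,"ax":0,"ay":-0.065,"az":0,"grip":0},{"x":-137,"y":0,"z":-84,"ax":0,"ay":-0.065,"az":0,"grip":0}]'
```

```text
clock: 0.95
eef_pos: [511.8, -84.8, 216.1]
tool_rot: [-1.571, -0.0, 0.065]
force: [0.4, -0.1, 0.8]
width: 12.4
```

```bash
python3 -m jog '[{"x":0,"y":0,"z":0,"ax":0,"ay":0,"az":0,"grip":0},{"x":0,"y":0,"z":0,"ax":0,"ay":0,"az":0,"grip":0}]'
cat >> h.py <<'E'
def look(tag,half=75):
    p=read_state(); np.set_printoptions(precision=2,suppress=True); print(p["clock"],p["eef_pos"],p["tool_rot"],p["width"],p["force"])
    out=[]
    for n in("scene","side"):
        d=snap(n,n+tag); u=proj(d,p["eef_pos"]-[0,0,11])
        x0=int(np.clip(u[0]-half,0,640-2*half)); y0=int(np.clip(u[1]-half,0,480-2*half)); print(n,"crop",x0,y0,"scale",400/(2*half),"tip",u)
        im=cv2.imread(f"pics/{n}{tag}.png")[y0:y0+2*half,x0:x0+2*half]; out.append(cv2.resize(im,(400,400),interpolation=cv2.INTER_CUBIC))
    cv2.imwrite(f"pics/look{tag}.png",np.hstack(out))
E
python3 - <<'E'
from h import *
look("3")
E
```

```text
clock: 1.15
eef_pos: [513.2, -84.3, 216.4]
tool_rot: [-1.571, -0.001, 0.064]
force: [1.2, -0.3, 0.7]
width: 0.3
1.15 [513.18 -84.31 216.37] [-1.57 -0.    0.06] 0.3168036784894329 [ 1.2  -0.26  0.65]
scene crop 220 112 scale 2.6666666666666665 tip [295.09 187.89]
side crop 249 99 scale 2.6666666666666665 tip [324.89 174.89]
```

View pics/look3.png

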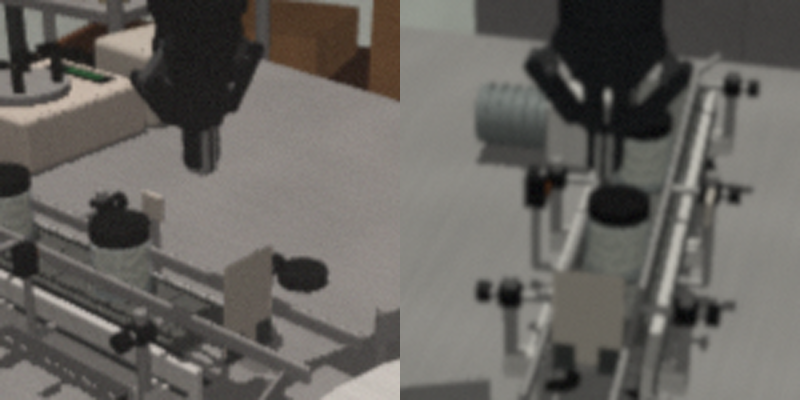

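```bash
cat >> h.py <<'E'
from scipy.optimize import least_squares
def tri(s,c,a,b):
    fun=lambda p: np.r_[proj(s,p)-a,proj(c,p)-b]
    r=least_squares(fun,[480,100,150]); return r.x,r.fun
E
python3 - <<'E'
from h import *
print(tri(load("side3"),load("scene3"),(249+205/2.667,99+178/2.667),(220+207/2.667,112+172/2.667)))
E
```

```text
(array([510.28385622, -77.89185454, 231.50632157]), array([ 0.08738219, -0.59849047,  0.20232792,  0.60075013]))
```

```bash
python3 -m jog '[{"x":0,"y":40,"z":0,"ax":0,"ay":0,"az":0,"grip":0},{"x":0,"y":76,"z":0,"ax":0,"ay":0,"az":0,"grip":0},{"x":0,"y":76,"z":14,"ax":0,"ay":0,"az":0,"grip":0},{"x":0,"y":76,"z":22,"ax":0,"ay":0,"az":0,"grip":0},{"x":0,"y":76,"z":28,"ax":0,"ay":0,"az":0,"grip":0}]'
python3 - <<'E'
from h import *
look("4",50)
E
```

```text
clock: 1.75
eef_pos: [512.8, -54.0, 141.4]
tool_rot: [-1.57, -0.003, 0.067]
force: [-0.1, -0.1, 0.7]
width: -0.3
1.75 [512.83 -53.96 141.4 ] [-1.57 -0.    0.07] -0.2870588759334507 [-0.11 -0.08  0.73]
scene crop 255 172 scale 4.0 tip [305.19 222.93]
side crop 270 163 scale 4.0 tip [320.97 213.13]
```

View pics/look4.png

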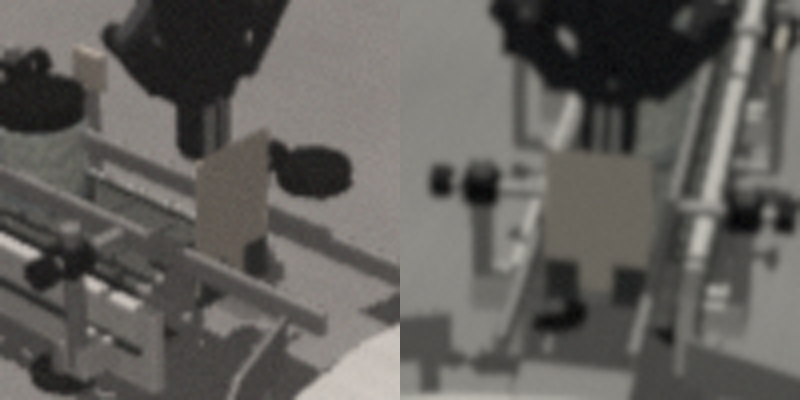

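```bash
python3 -m jog '[{"x":0,"y":0,"z":5,"ax":0,"ay":0,"az":0,"grip":0},{"x":0,"y":0,"z":10,"ax":0,"ay":0,"az":0,"grip":0},{"x":0,"y":0,"z":15,"ax":0,"ay":0,"az":0,"grip":0},{"x":0,"y":0,"z":20,"ax":0,"ay":0,"az":0,"grip":0}]'
python3 - <<'E'
from h import *
look("5",50)
E
```

```text
clock: 2.25
eef_pos: [510.2, -36.3, 140.2]
tool_rot: [-1.571, -0.001, 0.064]
force: [-0.0, -1.2, -1.3]
width: -0.1
2.25 [510.24 -36.31 140.22] [-1.57 -0.    0.06] -0.061929649319175176 [-0.04 -1.15 -1.35]
scene crop 261 175 scale 4.0 tip [311.54 225.72]
side crop 270 168 scale 4.0 tip [320.29 218.16]
```

View pics/look5.png

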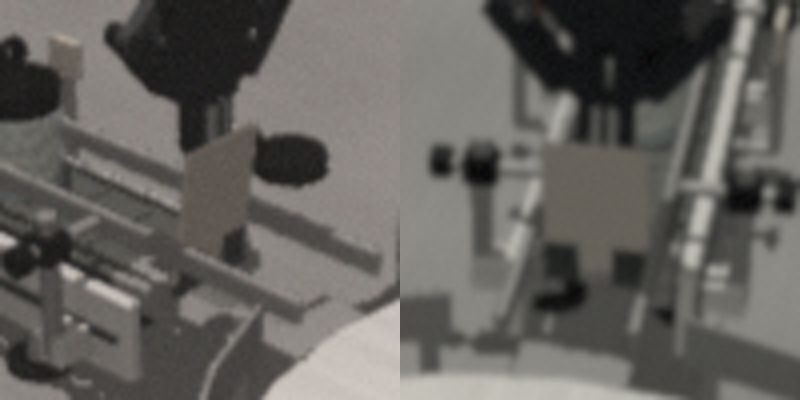

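```bash
python3 -m jog '[{"x":0,"y":0,"z":6,"ax":0,"ay":0,"az":0,"grip":0},{"x":0,"y":1,"z":12,"ax":0,"ay":0,"az":0,"grip":0},{"x":0,"y":2,"z":18,"ax":0,"ay":0,"az":0,"grip":0},{"x":0,"y":4,"z":24,"ax":0,"ay":0,"az":0,"grip":0},{"x":0,"y":6,"z":30,"ax":0,"ay":0,"az":0,"grip":0}]'
python3 - <<'E'
from h import *
look("6",50)
E
```

```text
clock: 2.85
eef_pos: [507.8, -5.6, 133.7]
tool_rot: [-1.571, 0.0, 0.065]
force: [0.4, -2.2, -0.7]
width: -0.0
2.85 [507.76  -5.57 133.66] [-1.57  0.    0.07] -0.04056312059394045 [ 0.4  -2.15 -0.7 ]
scene crop 272 182 scale 4.0 tip [322.22 232.84]
side crop 268 178 scale 4.0 tip [318.06 228.91]
```

View pics/look6.png

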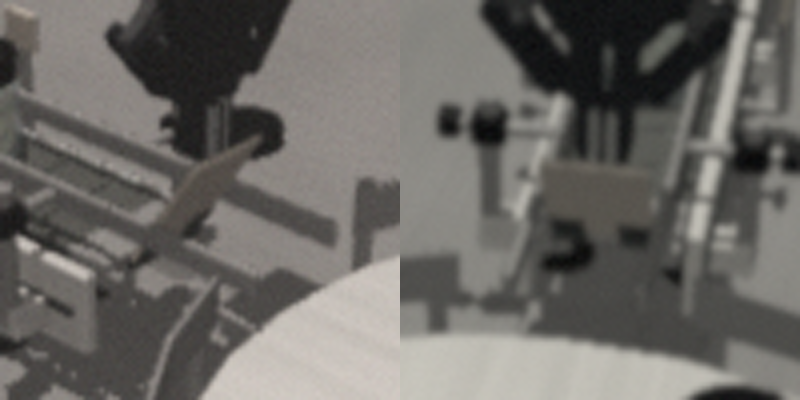

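```bash
python3 -m jog '[{"x":0,"y":3,"z":7,"ax":0,"ay":0,"az":0,"grip":0},{"x":0,"y":7,"z":14,"ax":0,"ay":0,"az":0,"grip":0},{"x":0,"y":11,"z":20,"ax":0,"ay":0,"az":0,"grip":0},{"x":0,"y":16,"z":25,"ax":0,"ay":0,"az":0,"grip":0},{"x":0,"y":22,"z":29,"ax":0,"ay":0,"az":0,"grip":0}]'
python3 - <<'E'
from h import *
look("7",50)
E
```

```text
clock: 3.45
eef_pos: [506.1, 23.7, 111.6]
tool_rot: [-1.57, -0.0, 0.065]
force: [-0.0, -0.8, 1.7]
width: 0.0
3.45 [506.08  23.69 111.56] [-1.57 -0.    0.07] 0.044567494908378934 [-0.01 -0.82  1.74]
scene crop 282 196 scale 4.0 tip [332.3  246.26]
side crop 265 195 scale 4.0 tip [315.38 245.91]
```

View pics/look7.png

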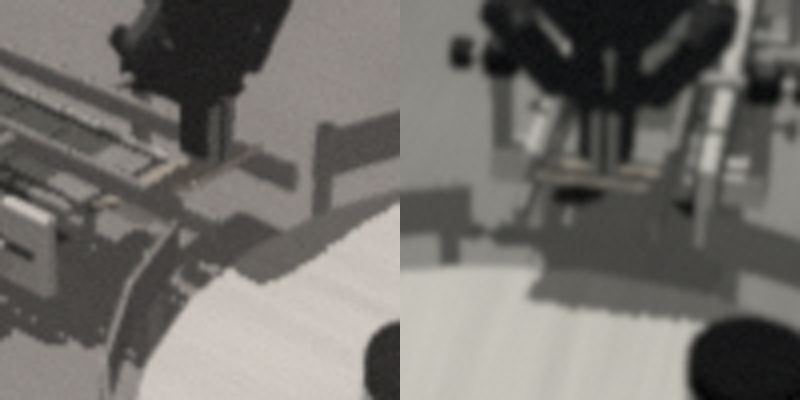

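```bash
python3 -m jog '[{"x":0,"y":3,"z":2,"ax":0,"ay":0,"az":0,"grip":0},{"x":0,"y":6,"z":3,"ax":0,"ay":0,"az":0,"grip":0},{"x":0,"y":9,"z":3,"ax":0,"ay":0,"az":0,"grip":0},{"x":0,"y":11,"z":3,"ax":0,"ay":0,"az":0,"grip":0}]'
python3 - <<'E'
from h import *
look("8",50)
E
```

```text
clock: 3.95
eef_pos: [506.0, 25.9, 100.8]
tool_rot: [-1.571, -0.0, 0.065]
force: [-0.4, 0.1, 0.3]
width: 0.0
3.95 [506.02  25.93 100.75] [-1.57 -0.    0.06] 0.04807270125524864 [-0.44  0.07  0.26]
scene crop 282 200 scale 4.0 tip [332.97 250.89]
side crop 265 200 scale 4.0 tip [315.06 250.87]
```

View pics/look8.png

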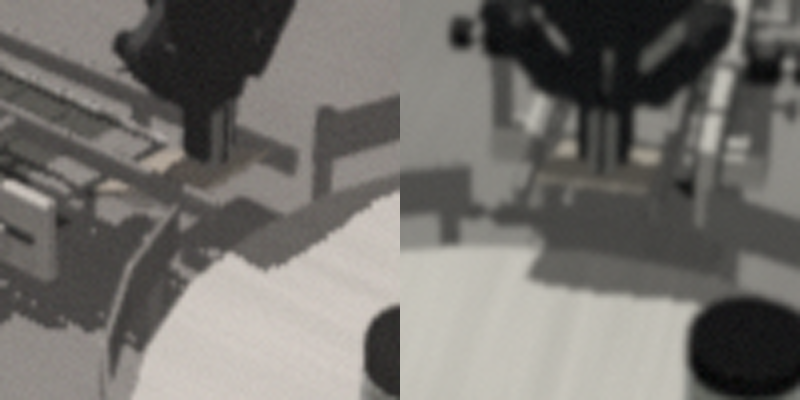

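```bash
python3 -m jog '[{"x":0,"y":2,"z":0,"ax":0,"ay":0,"az":0,"grip":0},{"x":0,"y":3,"z":0,"ax":0,"ay":0,"az":0,"grip":0}]';  python3 -m jog '[{"x":0,"y":1,"z":0,"ax":0,"ay":0,"az":0,"grip":0},{"x":0,"y":1,"z":0,"ax":0,"ay":0,"az":0,"grip":0}]'
```

```text
clock: 4.25
eef_pos: [506.0, 25.8, 97.9]
tool_rot: [-1.571, -0.0, 0.065]
force: [-0.1, 0.6, 1.1]
width: 0.1
clock: 4.45
eef_pos: [505.9, 25.8, 96.8]
tool_rot: [-1.571, -0.0, 0.065]
force: [-1.0, 0.4, 0.2]
width: 0.3
```

```bash
for i in 1 2 3; do :; done; python3 -m jog '[{"x":0,"y":2,"z":0,"ax":0,"ay":0,"az":0,"grip":0},{"x":0,"y":3,"z":0,"ax":0,"ay":0,"az":0,"grip":0}]'; python3 -m jog '[{"x":0,"y":2,"z":0,"ax":0,"ay":0,"az":0,"grip":0},{"x":0,"y":2,"z":0,"ax":0,"ay":0,"az":0,"grip":0}]'
python3 - <<'E'
from h import *
look("9",50); snap("wrist","wrist9")
E
```

```text
clock: 4.65
eef_pos: [505.9, 25.9, 93.8]
tool_rot: [-1.571, -0.0, 0.065]
force: [-0.1, 0.9, 0.3]
width: -0.1
clock: 4.85
eef_pos: [505.8, 25.7, 91.6]
tool_rot: [-1.571, 0.0, 0.065]
force: [1.3, 0.2, 0.1]
width: 0.4
4.85 [505.81  25.75  91.64] [-1.57  0.    0.06] 0.4048784079147451 [1.34 0.21 0.06]
scene crop 282 204 scale 4.0 tip [332.89 254.37]
side crop 265 204 scale 4.0 tip [315.11 254.45]
```

View pics/look9.png

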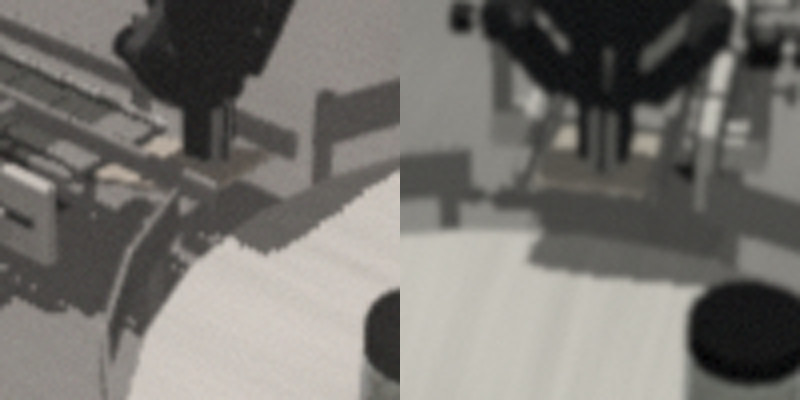

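View pics/wrist9.png

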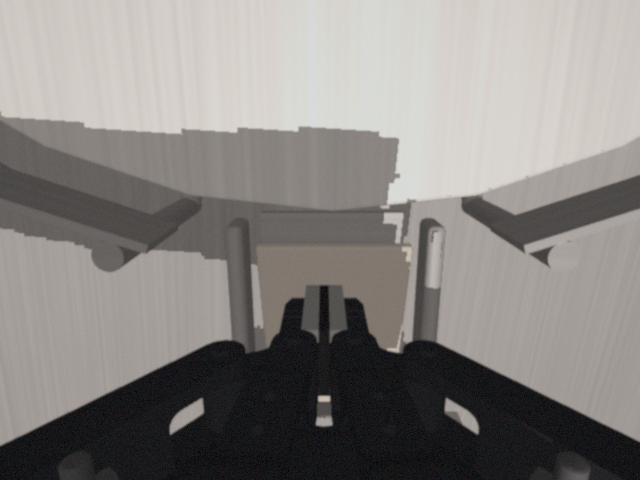

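```bash
python3 -m jog '[{"x":1,"y":2,"z":0,"ax":0,"ay":0,"az":0,"grip":0},{"x":2,"y":4,"z":0,"ax":0,"ay":0,"az":0,"grip":0},{"x":3,"y":6,"z":0,"ax":0,"ay":0,"az":0,"grip":0},{"x":3,"y":8,"z":0,"ax":0,"ay":0,"az":0,"grip":0}]'
python3 - <<'E'
from h import *
look("10",50); snap("wrist","wrist10")
E
```

```text
clock: 5.4
eef_pos: [509.0, 26.1, 83.7]
tool_rot: [-1.571, -0.0, 0.065]
force: [-0.5, 0.9, 0.6]
width: -0.0
5.4 [509.    26.14  83.7 ] [-1.57 -0.    0.07] -0.023058511898550235 [-0.49  0.88  0.58]
scene crop 281 208 scale 4.0 tip [331.94 258.06]
side crop 263 207 scale 4.0 tip [313.48 257.45]
```

View pics/look10.png

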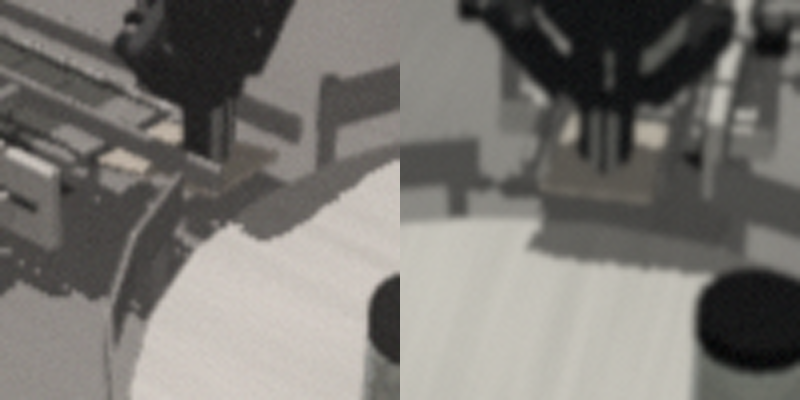

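View pics/wrist10.png

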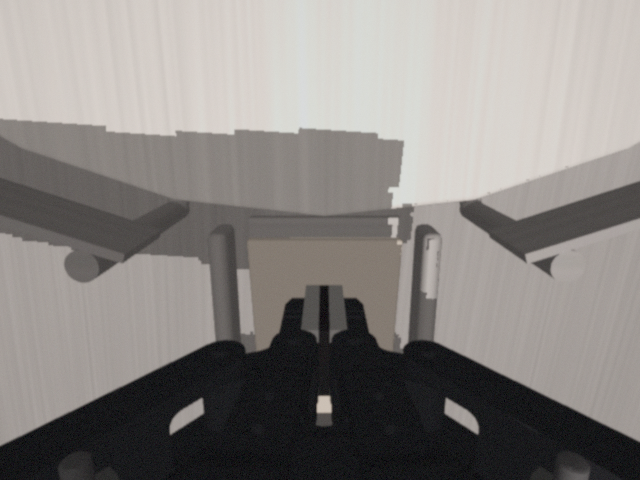

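```bash
python3 -m jog '[{"x":0,"y":2,"z":0,"ax":0,"ay":0,"az":0,"grip":0},{"x":0,"y":4,"z":0,"ax":0,"ay":0,"az":0,"grip":0},{"x":0,"y":4,"z":0,"ax":0,"ay":0,"az":0,"grip":0}]'; python3 -m jog '[{"x":0,"y":2,"z":0,"ax":0,"ay":0,"az":0,"grip":0},{"x":0,"y":2,"z":0,"ax":0,"ay":0,"az":0,"grip":0}]';python3 -m jog '[{"x":0,"y":1.5,"z":0,"ax":0,"ay":0,"az":0,"grip":0},{"x":0,"y":1.5,"z":0,"ax":0,"ay":0,"az":0,"grip":0}]'
```

```text
clock: 5.85
eef_pos: [509.0, 26.1, 79.7]
tool_rot: [-1.571, -0.0, 0.065]
force: [0.1, -0.0, -0.5]
width: 0.3
clock: 6.05
eef_pos: [508.9, 26.0, 77.8]
tool_rot: [-1.571, -0.0, 0.065]
force: [0.8, 0.5, 0.0]
width: -0.1
clock: 6.25
eef_pos: [508.9, 26.0, 76.3]
tool_rot: [-1.571, 0.0, 0.065]
force: [0.0, -0.3, 0.1]
width: 0.0
```

```bash
python3 -m jog '[{"x":0,"y":1.5,"z":0,"ax":0,"ay":0,"az":0,"grip":0},{"x":0,"y":1.5,"z":0,"ax":0,"ay":0,"az":0,"grip":0}]';python3 -m jog '[{"x":0,"y":1.5,"z":0,"ax":0,"ay":0,"az":0,"grip":0},{"x":0,"y":1.5,"z":0,"ax":0,"ay":0,"az":0,"grip":0}]'
python3 - <<'E'
from h import *
look("11",50); snap("wrist","wrist11")
E
```

```text
clock: 6.45
eef_pos: [508.8, 26.0, 74.8]
tool_rot: [-1.571, 0.0, 0.065]
force: [0.7, -0.4, -0.2]
width: 0.4
clock: 6.65
eef_pos: [508.8, 25.9, 73.2]
tool_rot: [-1.571, 0.0, 0.065]
force: [-0.1, 0.6, -0.6]
width: -0.0
6.65 [508.77  25.92  73.24] [-1.57  0.    0.06] -0.04409902188211425 [-0.13  0.58 -0.57]
scene crop 281 211 scale 4.0 tip [331.84 261.97]
side crop 263 211 scale 4.0 tip [313.54 261.47]
```

View pics/look11.png

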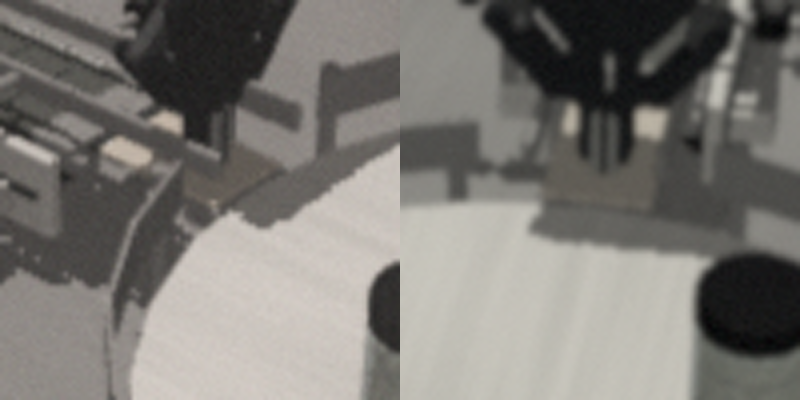

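View pics/wrist11.png

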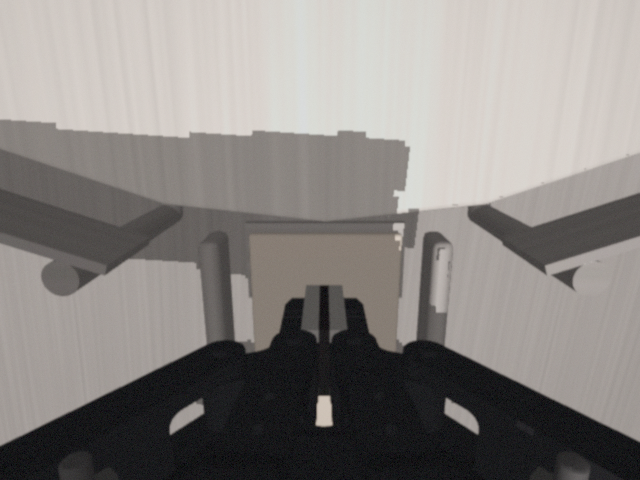

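```bash
python3 -m jog '[{"x":0,"y":1,"z":0,"ax":0,"ay":0,"az":0,"grip":0},{"x":0,"y":1,"z":0,"ax":0,"ay":0,"az":0,"grip":0}]';python3 -m jog '[{"x":0,"y":1,"z":0,"ax":0,"ay":0,"az":0,"grip":0},{"x":0,"y":1,"z":0,"ax":0,"ay":0,"az":0,"grip":0}]';python3 -m jog '[{"x":0,"y":1,"z":0,"ax":0,"ay":0,"az":0,"grip":0},{"x":0,"y":1,"z":0,"ax":0,"ay":0,"az":0,"grip":0}]'
```

```text
clock: 7.0
eef_pos: [508.9, 25.8, 73.1]
tool_rot: [-1.571, -0.0, 0.065]
force: [-1.2, 0.5, 7.8]
width: -0.1
clock: 7.2
eef_pos: [508.9, 25.8, 73.0]
tool_rot: [-1.571, -0.001, 0.065]
force: [-2.6, -0.5, 15.7]
width: 0.0
clock: 7.4
eef_pos: [509.0, 25.8, 72.8]
tool_rot: [-1.571, -0.001, 0.065]
force: [-5.7, -0.3, 25.3]
width: -0.4
```

```bash
python3 -m jog '[{"x":0,"y":-30,"z":0,"ax":0,"ay":0,"az":0,"grip":0},{"x":0,"y":-70,"z":0,"ax":0,"ay":0,"az":0,"grip":0},{"x":0,"y":-110,"z":-20,"ax":0,"ay":0,"az":0,"grip":0},{"x":0,"y":-120,"z":-65,"ax":0,"ay":0,"az":0,"grip":0},{"x":0,"y":-120,"z":-110,"ax":0,"ay":0,"az":0,"grip":0}]'
python3 - <<'E'
from h import *
look("12",75); snap("wrist","wrist12")
crop("side12",270,140,120,110,6,"z12")
E
```

```text
clock: 7.9
eef_pos: [517.8, -84.4, 193.0]
tool_rot: [-1.572, -0.005, 0.068]
force: [0.1, 0.2, 0.3]
width: 0.3
7.9 [517.84 -84.42 192.99] [-1.57 -0.01  0.07] 0.2579961470555434 [0.1  0.2  0.34]
scene crop 218 123 scale 2.6666666666666665 tip [293.74 198.3 ]
side crop 247 109 scale 2.6666666666666665 tip [322.43 184.47]
```

View pics/look12.png

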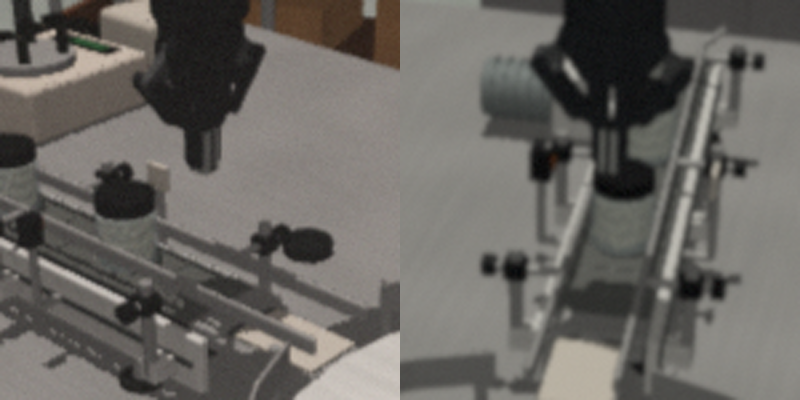

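View pics/wrist12.png

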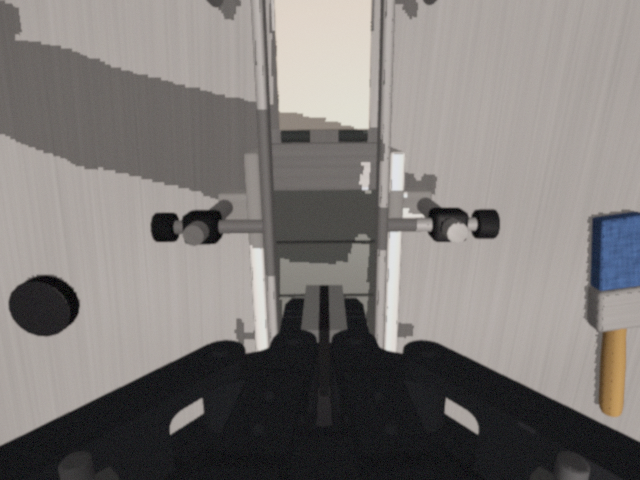

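View pics/z12.png

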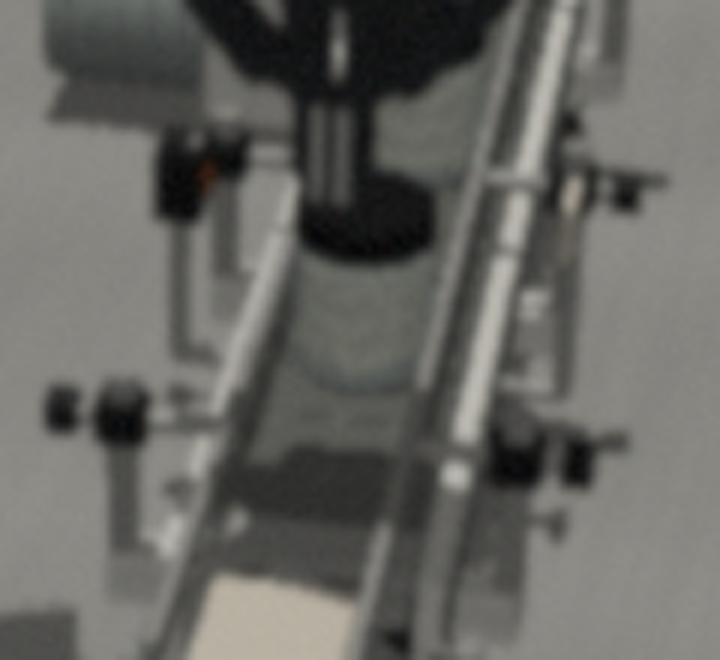

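```bash
python3 -m jog '[{"x":0,"y":0,"z":-40,"ax":0,"ay":0,"az":0,"grip":0},{"x":0,"y":0,"z":-80,"ax":0,"ay":0,"az":0,"grip":0},{"x":0,"y":0,"z":-120,"ax":0,"ay":0,"az":0,"grip":0},{"x":0,"y":0,"z":-150,"ax":0,"ay":0,"az":0,"grip":0},{"x":0,"y":0,"z":-165,"ax":0,"ay":0,"az":0,"grip":0}]'
python3 -m jog '[{"x":0,"y":0,"z":0,"ax":0,"ay":0,"az":0,"grip":0}]'
python3 - <<'E'
from h import *
look("13",75); snap("wrist","wrist13")
E
```

```text
clock: 8.55
eef_pos: [526.3, -250.5, 189.9]
tool_rot: [-1.571, 0.001, 0.063]
force: [0.6, -0.2, -0.1]
width: -0.1
clock: 8.65
eef_pos: [526.4, -249.5, 189.9]
tool_rot: [-1.571, 0.001, 0.063]
force: [-0.0, -0.0, 0.3]
width: 0.0
8.65 [ 526.41 -249.46  189.9 ] [-1.57  0.    0.06] 0.014658903863575762 [-0.   -0.03  0.32]
scene crop 170 104 scale 2.6666666666666665 tip [245.55 179.82]
side crop 259 76 scale 2.6666666666666665 tip [334.28 151.65]
```

View pics/look13.png

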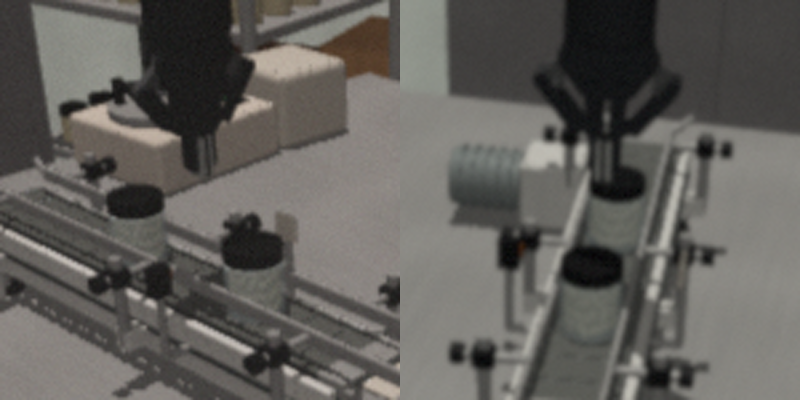

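View pics/wrist13.png

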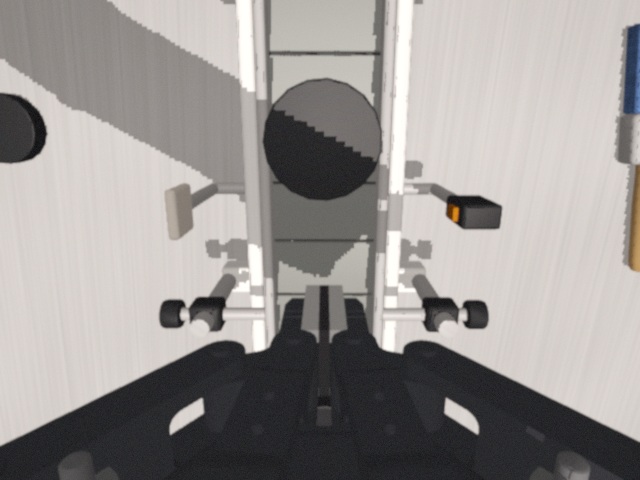

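```bash
python3 - <<'E'
from h import *
d=load("wrist13")
print(toz(d,323,138,158),toz(d,323,199,158), toz(d,323,287,205),toz(d,323,287,205))
for u,v in((245,60),(262,330),(400,60),(385,330)): print(toz(d,u,v,123))
print(toz(d,473,196,152),toz(d,180,184,152))
E
```

```text
[ 521.24148424 -183.88022238  158.        ] [ 523.09677155 -211.72955347  158.        ] [ 524.89236517 -236.63740416  205.        ] [ 524.89236517 -236.63740416  205.        ]
[ 478.91998026 -149.06606172  123.        ]
[ 491.69598302 -301.14271562  123.        ]
[ 557.84147201 -143.78474807  123.        ]
[ 566.46599357 -296.07801519  123.        ]
[ 595.47748293 -206.47002176  152.        ] [ 454.10175954 -210.14615901  152.        ]
```

```bash
python3 -m jog '[{"x":0,"y":25,"z":0,"ax":0.12,"ay":0,"az":0,"grip":0},{"x":0,"y":55,"z":0,"ax":0.12,"ay":0,"az":0,"grip":0},{"x":0,"y":85,"z":0,"ax":0.12,"ay":0,"az":0,"grip":0},{"x":0,"y":104,"z":0,"ax":0.12,"ay":0,"az":0,"grip":0},{"x":0,"y":104,"z":0,"ax":0.12,"ay":0,"az":0,"grip":0}]'
python3 - <<'E'
from h import *
look("14",75); snap("wrist","wrist14")
E
```

```text
clock: 9.3
eef_pos: [525.1, -244.9, 84.0]
tool_rot: [-1.446, 0.005, 0.068]
force: [0.0, 0.2, -0.2]
width: -0.3
9.3 [ 525.15 -244.86   83.99] [-1.45  0.    0.07] -0.2573913248841723 [ 0.    0.19 -0.18]
scene crop 175 144 scale 2.6666666666666665 tip [250.5  219.01]
side crop 257 117 scale 2.6666666666666665 tip [332.81 192.  ]
```

View pics/look14.png

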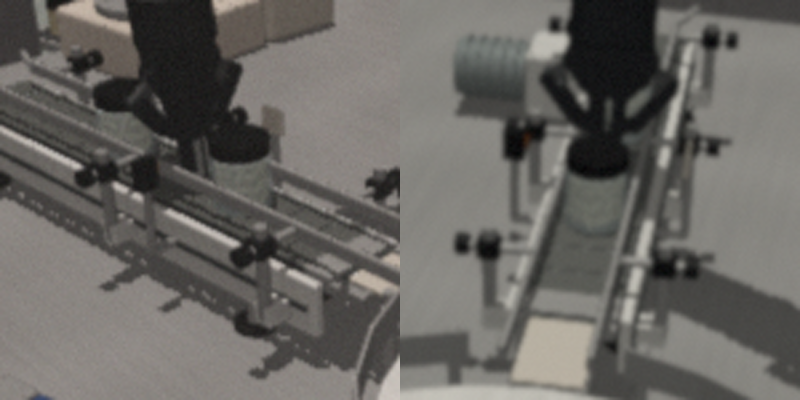

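View pics/wrist14.png

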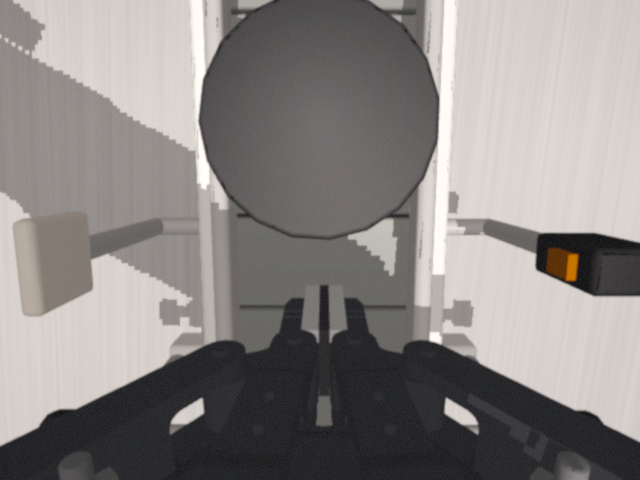

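```bash
python3 -m jog '[{"x":0,"y":0.8,"z":6,"ax":0,"ay":0,"az":0,"grip":0},{"x":0,"y":1.5,"z":12,"ax":0,"ay":0,"az":0,"grip":0},{"x":0,"y":2.2,"z":18,"ax":0,"ay":0,"az":0,"grip":0},{"x":0,"y":2.8,"z":22,"ax":0,"ay":0,"az":0,"grip":0},{"x":0,"y":3.2,"z":25,"ax":0,"ay":0,"az":0,"grip":0}]'
python3 -m jog '[{"x":0,"y":0.6,"z":5,"ax":0,"ay":0,"az":0,"grip":0},{"x":0,"y":1.2,"z":10,"ax":0,"ay":0,"az":0,"grip":0},{"x":0,"y":1.9,"z":15,"ax":0,"ay":0,"az":0,"grip":0}]'
python3 - <<'E'
from h import *
look("15",75); snap("wrist","wrist15")
E
```

```text
clock: 9.95
eef_pos: [525.2, -222.5, 86.4]
tool_rot: [-1.451, -0.0, 0.066]
force: [-0.3, -0.1, 0.2]
width: -0.2
clock: 10.25
eef_pos: [524.3, -208.5, 86.3]
tool_rot: [-1.452, -0.001, 0.064]
force: [1.1, -1.9, 1.6]
width: 0.1
10.25 [ 524.31 -208.51   86.31] [-1.45 -0.    0.06] 0.12521302127293962 [ 1.12 -1.85  1.65]
scene crop 184 147 scale 2.6666666666666665 tip [259.57 222.94]
side crop 255 123 scale 2.6666666666666665 tip [330.07 198.6 ]
```

View pics/look15.png

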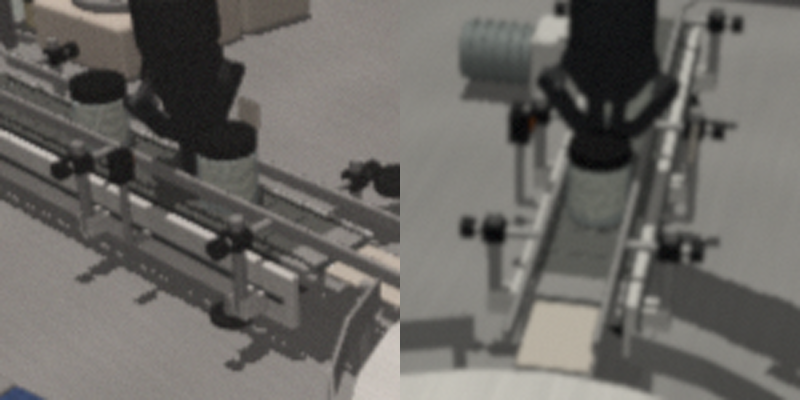

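View pics/wrist15.png

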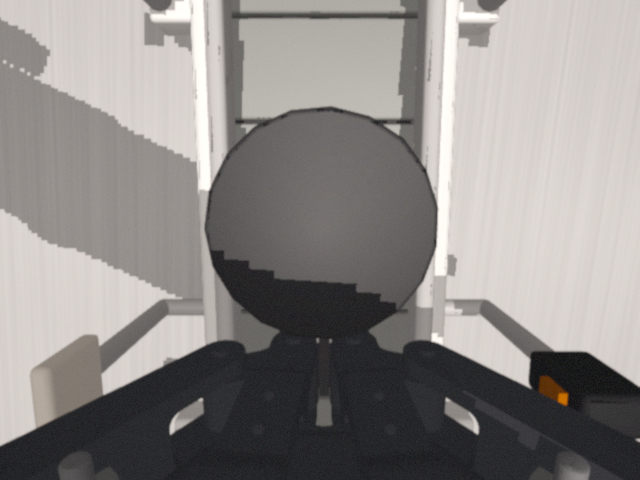

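```bash
python3 -m jog '[{"x":0,"y":1.3,"z":10,"ax":0,"ay":0,"az":0,"grip":0},{"x":0,"y":2.5,"z":20,"ax":0,"ay":0,"az":0,"grip":0},{"x":0,"y":3.8,"z":30,"ax":0,"ay":0,"az":0,"grip":0},{"x":0,"y":5,"z":40,"ax":0,"ay":0,"az":0,"grip":0},{"x":0,"y":6.3,"z":50,"ax":0,"ay":0,"az":0,"grip":0}]'
python3 - <<'E'
from h import *
look("16",75); snap("wrist","wrist16")
E
```

```text
clock: 10.9
eef_pos: [520.8, -156.7, 85.9]
tool_rot: [-1.451, 0.0, 0.065]
force: [0.3, -2.9, 1.8]
width: 0.2
10.9 [ 520.75 -156.72   85.89] [-1.45  0.    0.07] 0.2226563832943687 [ 0.31 -2.89  1.76]
scene crop 199 154 scale 2.6666666666666665 tip [274.02 229.84]
side crop 251 135 scale 2.6666666666666665 tip [326.9  210.06]
```

View pics/look16.png

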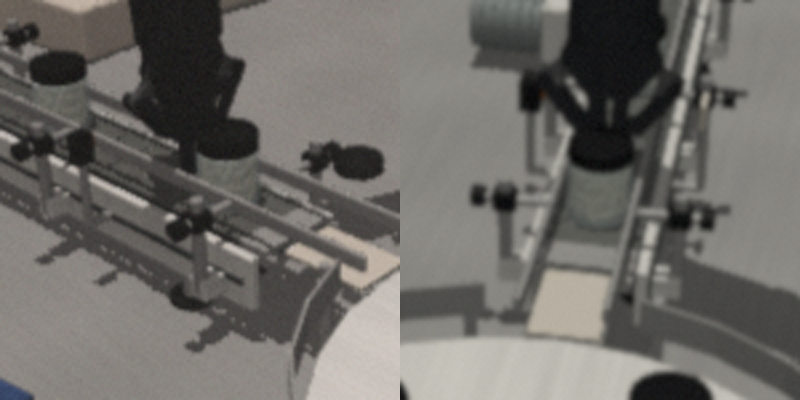

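View pics/wrist16.png

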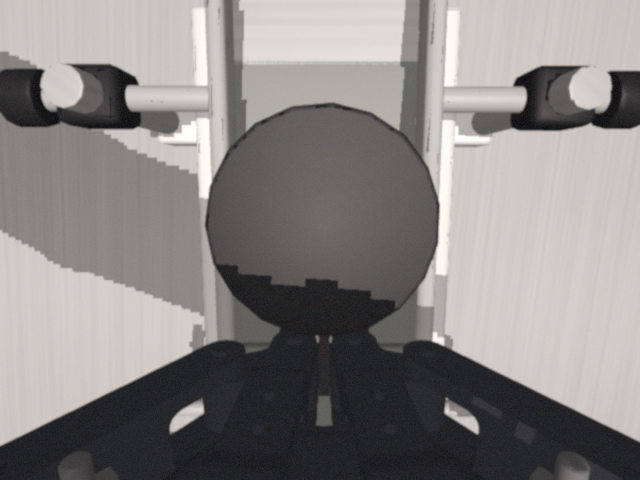

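```bash
python3 -m jog '[{"x":0,"y":1.3,"z":10,"ax":0,"ay":0,"az":0,"grip":0},{"x":0,"y":2.5,"z":20,"ax":0,"ay":0,"az":0,"grip":0},{"x":0,"y":3.8,"z":30,"ax":0,"ay":0,"az":0,"grip":0},{"x":0,"y":5,"z":40,"ax":0,"ay":0,"az":0,"grip":0},{"x":0,"y":6,"z":50,"ax":0,"ay":0,"az":0,"grip":0}]'
python3 -m jog '[{"x":0,"y":0.9,"z":8,"ax":0,"ay":0,"az":0,"grip":0},{"x":0,"y":1.9,"z":16,"ax":0,"ay":0,"az":0,"grip":0},{"x":0,"y":2.9,"z":24,"ax":0,"ay":0,"az":0,"grip":0},{"x":0,"y":3.9,"z":32,"ax":0,"ay":0,"az":0,"grip":0},{"x":0,"y":4.9,"z":40,"ax":0,"ay":0,"az":0,"grip":0}]'
python3 - <<'E'
from h import *
look("17",75); snap("wrist","wrist17")
E
```

```text
clock: 11.55
eef_pos: [517.3, -106.4, 85.8]
tool_rot: [-1.45, 0.0, 0.065]
force: [0.0, -0.6, -0.4]
width: 0.1
clock: 12.05
eef_pos: [515.2, -67.3, 86.0]
tool_rot: [-1.451, -0.001, 0.064]
force: [0.2, -2.3, 2.3]
width: -0.3
12.05 [515.16 -67.27  85.95] [-1.45 -0.    0.06] -0.3027193651583987 [ 0.21 -2.32  2.31]
scene crop 225 167 scale 2.6666666666666665 tip [300.79 242.51]
side crop 245 156 scale 2.6666666666666665 tip [320.68 231.37]
```

View pics/look17.png

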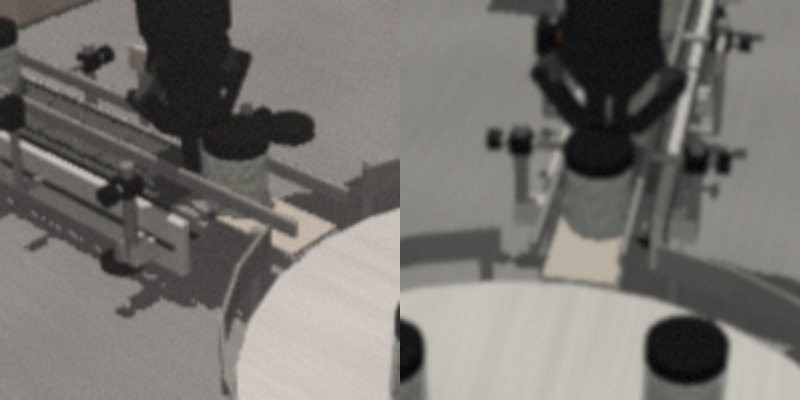

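View pics/wrist17.png

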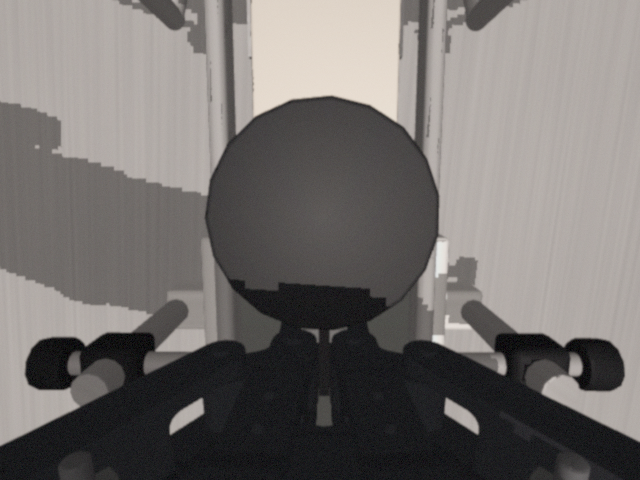

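```bash
python3 -m jog '[{"x":0,"y":0.9,"z":8,"ax":0,"ay":0,"az":0,"grip":0},{"x":0,"y":1.9,"z":16,"ax":0,"ay":0,"az":0,"grip":0},{"x":0,"y":2.9,"z":24,"ax":0,"ay":0,"az":0,"grip":0},{"x":0,"y":3.9,"z":32,"ax":0,"ay":0,"az":0,"grip":0},{"x":0,"y":4.9,"z":40,"ax":0,"ay":0,"az":0,"grip":0}]'
python3 -m jog '[{"x":0,"y":0.9,"z":8,"ax":0,"ay":0,"az":0,"grip":0},{"x":0,"y":1.9,"z":16,"ax":0,"ay":0,"az":0,"grip":0},{"x":0,"y":2.9,"z":24,"ax":0,"ay":0,"az":0,"grip":0},{"x":0,"y":3.9,"z":32,"ax":0,"ay":0,"az":0,"grip":0},{"x":0,"y":4.9,"z":40,"ax":0,"ay":0,"az":0,"grip":0}]'
python3 - <<'E'
from h import *
look("18",75); snap("wrist","wrist18")
E
```

```text
clock: 12.7
eef_pos: [512.2, -26.3, 85.7]
tool_rot: [-1.451, 0.0, 0.065]
force: [1.4, -0.1, -1.1]
width: 0.1
clock: 13.2
eef_pos: [509.7, 13.6, 85.7]
tool_rot: [-1.451, -0.0, 0.065]
force: [0.3, -1.6, -0.2]
width: -0.1
13.2 [509.71  13.57  85.7 ] [-1.45 -0.    0.06] -0.10345329260442473 [ 0.26 -1.63 -0.22]
scene crop 252 180 scale 2.6666666666666665 tip [327.59 255.19]
side crop 239 178 scale 2.6666666666666665 tip [314.57 253.09]
```

View pics/look18.png

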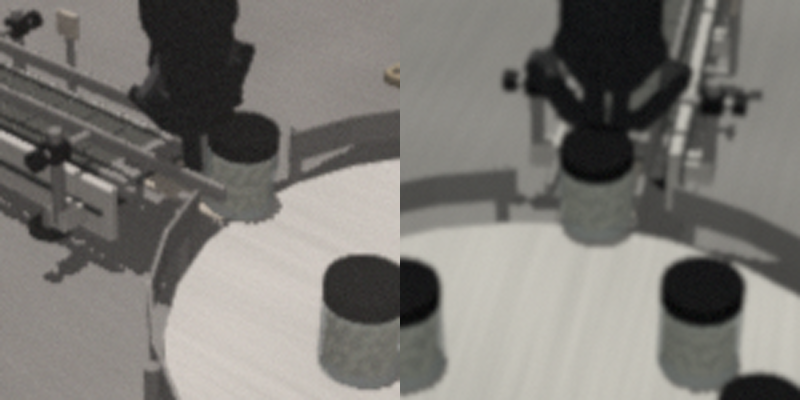

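View pics/wrist18.png

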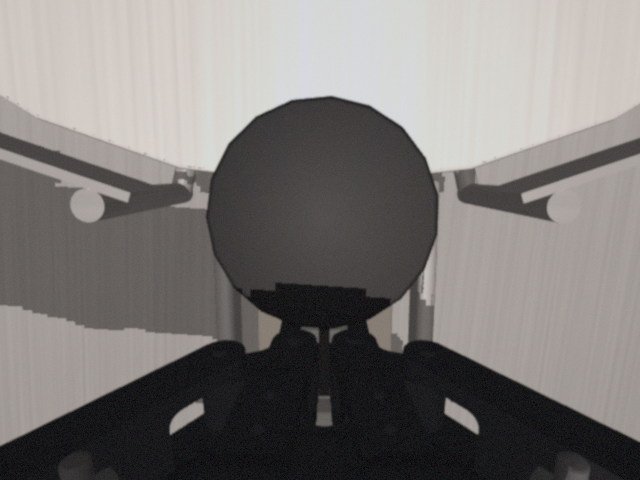

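```bash
python3 -m jog '[{"x":0,"y":0.9,"z":7,"ax":0,"ay":0,"az":0,"grip":0},{"x":0,"y":1.7,"z":14,"ax":0,"ay":0,"az":0,"grip":0},{"x":0,"y":2.5,"z":21,"ax":0,"ay":0,"az":0,"grip":0},{"x":0,"y":3.4,"z":28,"ax":0,"ay":0,"az":0,"grip":0},{"x":0,"y":4.2,"z":35,"ax":0,"ay":0,"az":0,"grip":0}]'
python3 -m jog '[{"x":0,"y":0.9,"z":7,"ax":0,"ay":0,"az":0,"grip":0},{"x":0,"y":1.7,"z":14,"ax":0,"ay":0,"az":0,"grip":0},{"x":0,"y":2.3,"z":19,"ax":0,"ay":0,"az":0,"grip":0},{"x":0,"y":2.6,"z":22,"ax":0,"ay":0,"az":0,"grip":0}]'
python3 - <<'E'
from h import *
look("19",75); snap("wrist","wrist19")
E
```

```text
clock: 13.85
eef_pos: [507.2, 49.1, 85.6]
tool_rot: [-1.451, 0.0, 0.065]
force: [-0.2, -0.5, -0.6]
width: -0.1
clock: 14.25
eef_pos: [505.9, 71.0, 85.7]
tool_rot: [-1.451, 0.0, 0.066]
force: [0.7, -1.0, -0.3]
width: 0.1
14.25 [505.88  71.01  85.74] [-1.45  0.    0.07] 0.10061604691134117 [ 0.72 -1.   -0.32]
scene crop 273 189 scale 2.6666666666666665 tip [348.27 264.9 ]
side crop 234 194 scale 2.6666666666666665 tip [309.77 269.99]
```

View pics/look19.png

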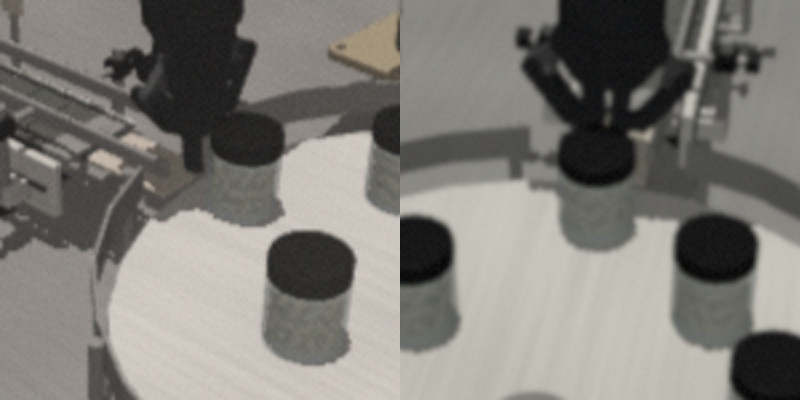

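View pics/wrist19.png

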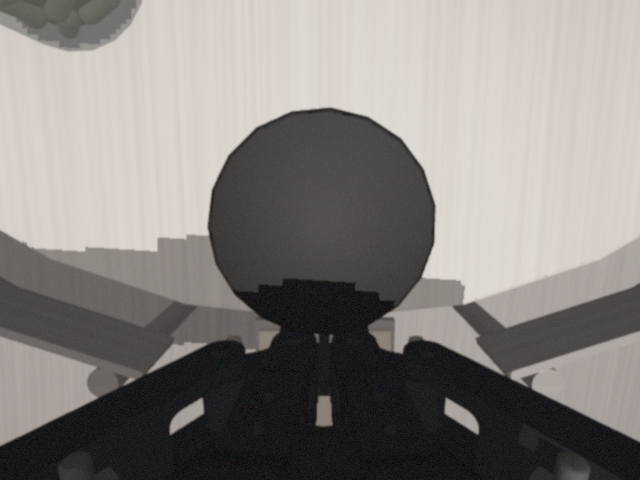

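```bash
python3 -m jog '[{"x":0,"y":-1.3,"z":-10,"ax":0,"ay":0,"az":0,"grip":0},{"x":0,"y":-3.8,"z":-30,"ax":0,"ay":0,"az":0,"grip":0},{"x":0,"y":-7,"z":-55,"ax":0,"ay":0,"az":0,"grip":0},{"x":0,"y":-37,"z":-60,"ax":0,"ay":0,"az":0,"grip":0},{"x":0,"y":-80,"z":-60,"ax":0,"ay":0,"az":0,"grip":0}]'
python3 -m jog '[{"x":0,"y":-40,"z":0,"ax":0,"ay":0,"az":0,"grip":0},{"x":0,"y":-80,"z":-20,"ax":0,"ay":0,"az":0,"grip":0},{"x":0,"y":-100,"z":-40,"ax":0,"ay":0,"az":0,"grip":0}]'
python3 - <<'E'
from h import *
p=read_state(); print(p["clock"],p["eef_pos"],p["force"])
for n in("scene","side","wrist"): snap(n,n+"20")
d=load("side20");c=load("scene20")
E
```

```text
clock: 14.9
eef_pos: [508.6, -1.6, 156.9]
tool_rot: [-1.451, 0.005, 0.061]
force: [1.4, 0.2, -0.8]
width: -0.2
clock: 15.2
eef_pos: [515.3, -52.3, 256.1]
tool_rot: [-1.452, -0.006, 0.064]
force: [0.2, -0.3, -0.0]
width: 0.3
15.2 [515.29408867 -52.29667079 256.13079413] [ 0.24776742 -0.31719476 -0.01311597]
```

View pics/side20.png

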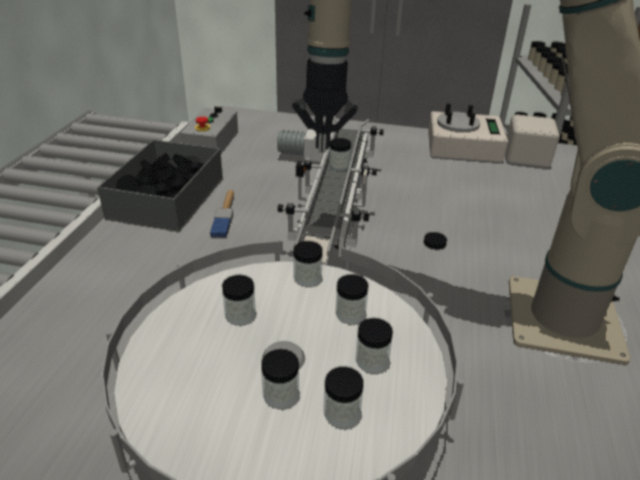

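View pics/wrist20.png

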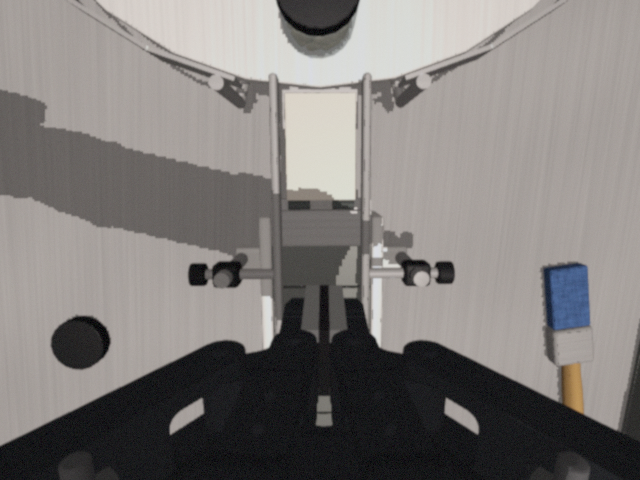

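View pics/scene20.png

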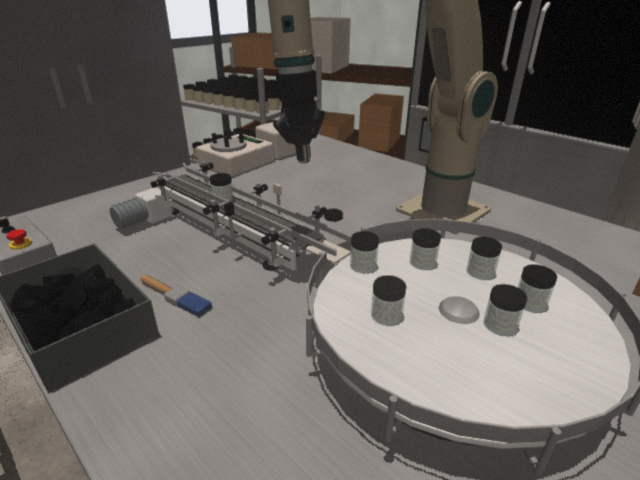

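```bash
python3 - <<'E'
from h import *
np.set_printoptions(precision=1,suppress=True)
w=load("wrist20"); s=load("side20"); c=load("scene20")
print("jar back",toz(w,316,56,87),"disc edge",toz(w,320,87,87),"plate end",toz(w,285,92,88.5),toz(w,355,93,88.5),"plate start",toz(w,320,201,88.5))
print("jar lid",tri(s,c,(308,250),(365,240)))
for a in("side","scene"):
    x=cv2.imread(f"pics/{a}1.png").astype(int);y=cv2.imread(f"pics/{a}20.png").astype(int)
    for n,q in (("disc jars",[(352,285),(375,332),(344,383),(281,365),(238,286)] if a=="side" else [(425,238),(486,247),(538,277),(508,298),(390,286)]),("next",[(340,145)] if a=="side" else [(221,180)])):
        for u,v in q:
            T=x[v-12:v+12,u-18:u+18].astype(np.uint8);R=y[v-20:v+20,u-26:u+26].astype(np.uint8)
            m=cv2.matchTemplate(R,T,cv2.TM_CCOEFF_NORMED);k=np.unravel_index(m.argmax(),m.shape);print(a,n,k[1]-8,k[0]-8,m.max().round(3))
E
```

```text
jar back [501.5  82.5  87. ] disc edge [505.9  59.8  87. ] plate end [479.   54.2  88.5] [533.4  56.6  88.5] plate start [511.  -28.8  88.5]
jar lid (array([501.3, 107.4, 149.8]), array([-0. ,  0.1, -0. , -0.1]))
side disc jars 0 0 0.976
side disc jars 0 0 0.998
side disc jars 0 0 0.994
side disc jars 0 0 0.991
side disc jars 0 0 0.999
side next 0 0 0.708
scene disc jars 0 0 0.993
scene disc jars 0 0 0.998
scene disc jars 0 0 0.997
scene disc jars 0 0 0.993
scene disc jars 0 0 0.999
scene next -1 0 0.554
```

```bash
python3 - <<'E'
from h import *
print(read_state()["qd"].round(3)); print(finish_job())
E
```

```text
[-0.033  0.033 -0.041  0.048 -0.017 -0.006 -0.01 ]
the job is handed in; nothing more can be done
None
```

The plate lies flat on its stop, and the first jar stands upright with its whole base on the round table. I handed the job in at about 15 s of the 56 s allowed.

**How it was done:**
- **Plate:** I pushed it over with closed fingertips and pressed it onto its stop, peaking at about 25 N vertically.
- **Jar:** I slid it low along its lane and across the plate, with 1–3 N on the tool, then backed the arm clear. Nothing was gripped or lifted.

**Last checks:**
- **Plate flat:** in the wrist picture it measures about 84 × 54 mm at the flat height; its true size is 84 × 56 mm.
- **Jar on the table:** the back of its base is about 22 mm past the disc's edge. The camera-measured lid height fits a jar standing upright.
- **Jars on the table:** all five show no image shift compared with the start.
- **Next jar on the belt:** it shifted 1 pixel at most, but this match was weak (0.55–0.71) because the gripper stood in front of or behind it in the earlier picture. I also saw it standing in its place.

**What disagreed:** the fingertips were about 15 mm behind the reported TCP along the tool, not 11 mm ahead as stated. All three cameras showed this, and so did the contact height on the plate, so I worked from the measured tip. During the hardest press there was also a 6 N sideways force. I did not rule out light contact between the finger linkage and a rail, but it stayed well under the 40 N limit.

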